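# Book in the tray of blood tubes with the barcode reader

## Task

Take the barcode reader from its charging pad and read the label of the tube rack that stands in the steel tray: point the reader's window at the middle of the label, square to it and about 9 cm away, with the long side of its hood along the long side of the label, and hold it still there for a good second. Do not read the other rack's label, and do not bump the racks or push the things on the table about. Then stand the reader upright in the middle of its pad again, set down rather than dropped, and let go.

Things in the scene. Friction and masses are not known exactly. Their poses are not given: they have to be found in the camera images.
- reader: Loose barcode reader, 0.2 kg, upright on its hood. Grey hood 64 (x) by 44 (y) mm, 34 high, shoulder 50 by 36 up to 48 mm, then a white grip 42 (x) by 30 (y) mm to the top at 142 mm: take it across the 30 mm, 105 mm up. Origin: centre of the underside, the reading window; z up the grip, x along the hood's long side. It looks along its own -z. A half turn about z makes no difference.
- reader_focus (a point): Focus of the reader: 90 mm in front of its window (0, 0, -90 mm in its frame; below the table while it is parked). It reads with this point at the label's middle within 10 mm up or down the slope, 14 mm along the label, 25 mm nearer or farther, square within 12 degrees, the hood's long side within 15 degrees of the label's.
- pad: Charging pad, a fixed black slab 120 (x) by 100 (y) by 12 mm thick, flat top. Origin: centre of its underside, on the table; z up. The reader stands on its middle.
- tray_rack: Fixed white tube rack in a steel tray 190 (x) by 250 (y) mm, rim 28 mm high; 18 capped tubes in 3 rows stand behind the label, to 136 mm above the table. Origin: middle of the tray's underside; the front, with the label, faces -x. May stand on the left or right.
- tray_label: Label to read: white paper 74 by 40 mm with black bars on a grey plate 120 by 70 mm sloping 35 degrees from level, at the front of the rack in the tray, facing up and to the robot. Origin: middle of the paper's face, 47 mm above the table, 50 mm in front (-x) of the tray's middle; z out of the face, y along its long side (level), x up the slope.
- table_rack: The other tube rack, fixed, smaller (130 mm wide, 8 tubes in 2 rows, to 136 mm high), standing on the table without a tray. Origin on the table 36 mm in front of its block's centre; front faces -x.
- table_label: The other rack's label, of the same size, slope, height and axes as the first: not to be read.
- bowl: Loose steel bowl, 90 mm wide, 40 mm high. Origin: centre of its underside, like those of the following bystanders.
- pot: Loose clear specimen pot, 48 mm wide, 60 mm high, between the racks.
- tape: Loose roll of paper tape lying flat, 76 mm wide, 24 mm high.
- sanitiser: Loose white bottle, 56 mm wide, 140 mm high.
- swabs: Loose cardboard box 70 by 100 by 45 mm high.
- stapler: Loose black stapler, 130 by 34 by 35 mm high.
- penmug: Loose white ceramic cup, 72 mm wide, 90 mm high.
There are look-alikes about, which are no part of the job. What is shaped like the reader but green, pink or red is not meant.

How it is judged:
On the way, in this order (a step that is already met when the one before it is completed fails the run):
1. the reader is lifted clear of its pad (z of reader in the frame of pad above 0.05 m and contact force between the fingers and reader above 0.5 N), for 0.2 s.
2. held reader aimed at the tray rack's label and still for 0.8 s: focus within 10 mm (slope), 14 mm (along), 25 mm (distance) of its middle, square within 12 deg, hood along it within 15 deg (x of reader_focus in the frame of tray_label between -0.01 and 0.01 m and y of reader_focus in the frame of tray_label between -0.014 and 0.014 m and z of reader_focus in the frame of tray_label between -0.025 and 0.025 m and z of reader in the frame of tray_label above 0.05 m and angle between the z axis of reader and the z axis of tray_label, either way round below 0.21 rad and angle between the x axis of reader and the y axis of tray_label, either way round below 0.27 rad and linear speed of reader below 0.02 m/s and angular speed of reader below 0.12 rad/s and contact force between the fingers and reader above 0.5 N), for 0.8 s.
At the end, for the whole second after the job is handed in: The reader stands upright (within 3.5 degrees), hood down, on the top of its pad, within 25 mm of the pad's middle, at rest and released (horizontal distance between reader and pad below 0.025 m and angle between reader's own z axis and vertical below 0.06 rad and z of reader in the frame of pad between 0.008 and 0.016 m and height (world z) of reader_focus below 0 m and linear speed of reader below 0.02 m/s); the robot touches nothing.
It fails at once if the other rack's label is read (the reader held still, pointing at it within 30 mm and 17 degrees) (distance between reader_focus and table_label below 0.03 m and angle between the z axis of reader and the z axis of table_label, either way round below 0.3 rad and linear speed of reader below 0.02 m/s).
It fails at once if a rack is bumped, by the reader or the robot (over 3 N) (contact force between any of the arm, the fingers, reader and tray_rack above 3 N or contact force between any of the arm, the fingers, reader and table_rack above 3 N).
It fails at once if the reader is dropped (falls free faster than 0.5 m/s) (contact force between the fingers and reader below 0.1 N and linear speed of reader above 0.5 m/s).
It fails at once if a bystander is pushed more than 30 mm or knocked over (distance of any of bowl, pot, tape, sanitiser, swabs, stapler, penmug from where it was at the start of the episode above 0.03 m or angle between any of bowl, pot, tape, sanitiser, swabs, stapler, penmug's own z axis and vertical above 0.5 rad).
It also fails if it takes over 45 s, if anything falls off the work surface, if the arm or the gripper's body presses on something with over 40 N, if the wrist force passes 120 N, or if a joint passes its speed limit or range.

## Robot

A 6-joint arm with a two-finger parallel gripper is mounted at the origin on the work surface. World frame = base frame: x ahead of the robot, y to its left, z up, the work surface at z = 0. Lengths are in m, angles in rad, forces in N, time in s.
With the tool pointing down it reaches from about 0.425 to 0.95 m from the base axis. Payload 3.5 kg.
Tool frame: the origin (TCP) lies at the very end of the fingers, on their centre line; the grasp point (between the pads) lies 19 mm behind it; z points along the fingers, y is the direction in which the jaws open and shut (so a half turn about z gives the same grasp; the last joint's range is limited). The gripper opens to 85 mm and grips with 20 to 120 N. Pads are 22 mm wide; open, the fingers measure 114 mm over their backs; the gripper's body (76 mm by 85 mm) begins 54 mm behind the grasp point. The pads swing forward as they close: fully open they stand 13 mm farther back than shut.
Start: joints at [0.973, 0.286, 1.577, -0, 1.279, -0.15], TCP at [0.292, 0.608, 0.231] pointing down, gripper open.
Joint ranges: [-2.77, 2.77], [-0.9, 2.22], [0.21, 2.48], [-1.53, 4.67], [0.24, 2.81], [-2.84, 2.84]. Speed limits (rad/s): [2.79, 2.79, 3.14, 3.14, 3.14, 3.14].

## Interface

Orientations are given as a unit quaternion [x, y, z, w].
In Python, from plant import ctrl, eyes, ticket gives the robot as it stands.
- The arm moves only by the tool send_rows, never from a script. Its arguments are lists of equal length, an entry for each row: "translation": the shift along the tool's x, y, z in units of 30 mm (1.0 is 30 mm), a list of three; "rotation": the turn, a rotation vector about the tool's x, y, z in units of 5 degrees (1.0 is 5 degrees), a list of three; "grip": the finger opening in mm, from 0 to 85.4. A call has 1 to 5 rows; each row shifts and turns the commanded pose from where the row before left it, along the tool's axes as they then stand; what a row does not reach is not made up. A row lasts 1/8 s, in which the tool goes at most 62.5 mm and 10.7 degrees, less where a joint would pass 70% of its speed; a pose out of reach is approached as far as the arm can. A call is refused whole if a number of a shift passes 1 or a number of a turn 1, either way. A call with a gripper value outside its range is refused whole. The fingers move at their own pace and stop on an object; "squeeze" is the grip in N (left out, the last holds). Time passes only in rows, so rows that do not move let the fingers close. It gives the time, the measured TCP pose, the force and the opening at its end, in the units of the state.
- ctrl.get_state(): the state, without advancing time (a new reading comes with each control period).
- eyes.read_camera(name): name is "side" or "top"; returns a dict with "image" (384x512x3 uint8, blue, green, red), "mtx" (3x3 intrinsics, pixels), "xyz" and "orientation" of the camera in the world. Camera axes: x right, y down, z forward; pixel columns grow to the right and rows downward; lengths in m; the calibration is good to about 2 mm. A picture is of the moment at which its call begins. There is no depth.
- ticket.sign_off(): hands the job in, once; it reports no verdict.
The state is a dict: "time": time; "qpos": joint angles; "dq": joint speeds; "joint_efforts": joint torques, N m; "eef_pos": TCP position; "tcp_rot": TCP orientation; "contact_force": force on the tool from outside, world axes, zero at the start; "wrist_torque": the same for the moment, N m; "opening": opening from 0.0 (shut) to 1.0 (fully open).
Only numpy, scipy, OpenCV 4.12 (cv2) and the standard library are available. Lean on these libraries where they do the work, as an engineer would, in place of code of your own. Each camera call takes 0.05 s, during which the arm holds its last target. There are 200 camera calls.

## Working session

There is one attempt and no reset: what is moved stays moved. The work goes in short steps, Python scripts to look and compute and a tool call to move; the robot and the scene stay as the last step left them, time stands still between calls to the robot, and variables do not carry over. Pictures are saved under pics/ and viewed, about 8 in all and at most 12, crops included, and the job is handed in when it is done.

Besides the shell and the picture viewer there is one more tool, called after "Emit:" by a JSON object that holds its "api" and its "payload". send_rows: Moves the arm, as the interface text tells. Its arguments: {"type":"object","properties":{"translation":{"type":"array"},"rotation":{"type":"array"},"grip":{"type":"array"},"squeeze":{"type":"number"}},"required":["translation","rotation","grip"]}

```bash
mkdir -p pics; python3 - <<'E'
from plant import ctrl,eyes
import cv2,numpy as np
s=ctrl.get_state();print(s['time'],s['eef_pos'],s['tcp_rot'],s['opening'])
for n in('top','side'):
    c=eyes.read_camera(n);cv2.imwrite(f'pics/{n}0.png',c['image']);np.savez(f'pics/{n}0.npz',**c)
    print(n,c['mtx'],c['xyz'],c['orientation'])
E
```

```text
0.0 [0.29187051 0.60789708 0.22992206] [ 2.22036180e-01  9.75037703e-01 -1.10597142e-03 -4.35354558e-04] 0.9997366448300707
top [[379.37049962   0.         252.77252112]
 [  0.         379.37049962 196.88504486]
 [  0.           0.           1.        ]] [0.3240125  0.00925388 1.16839515] [ 0.70516961 -0.70217748  0.06637825 -0.07263977]
side [[376.53481722   0.         250.39867889]
 [  0.         376.53481722 196.32851846]
 [  0.           0.           1.        ]] [-0.04062336 -0.84533213  0.69611855] [ 0.83940856 -0.26646437  0.13512478 -0.45401685]
```

View pics/top0.png

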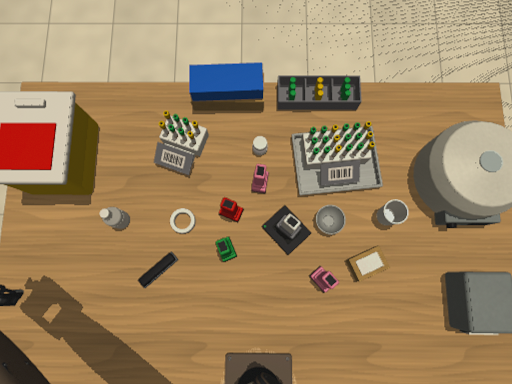

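View pics/side0.png

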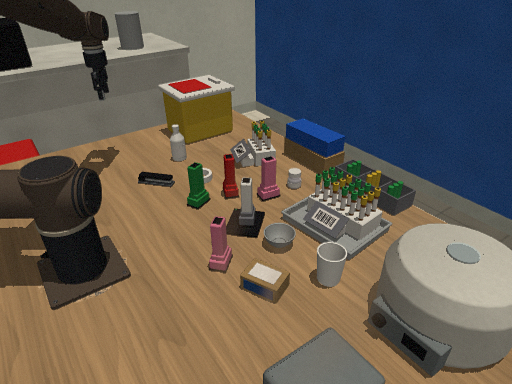

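Top view: the candidates shaped like the reader are white and grey on the black pad (288,228), red (231,209), green (226,248), and pink (260,178) and (322,279). Only the white and grey one on the pad fits. The tray rack is on the right, with its label near (340,173). I'll confirm both in an enlarged crop.

```bash
python3 - <<'E'
import cv2,numpy as np
t=cv2.imread('pics/top0.png');s=cv2.imread('pics/side0.png')
a=cv2.resize(t[145:265,255:385],None,fx=4.6,fy=4.6,interpolation=cv2.INTER_CUBIC)
cv2.imwrite('pics/c1.png',a[:600])
b=cv2.resize(s[170:260,215:365],None,fx=5.3,fy=5.3,interpolation=cv2.INTER_CUBIC)
cv2.imwrite('pics/c2.png',b)
E
```

```text
(no output)
```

View pics/c1.png

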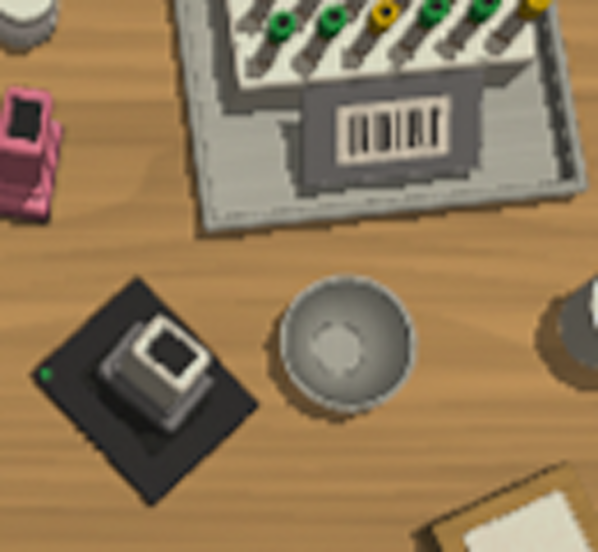

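View pics/c2.png

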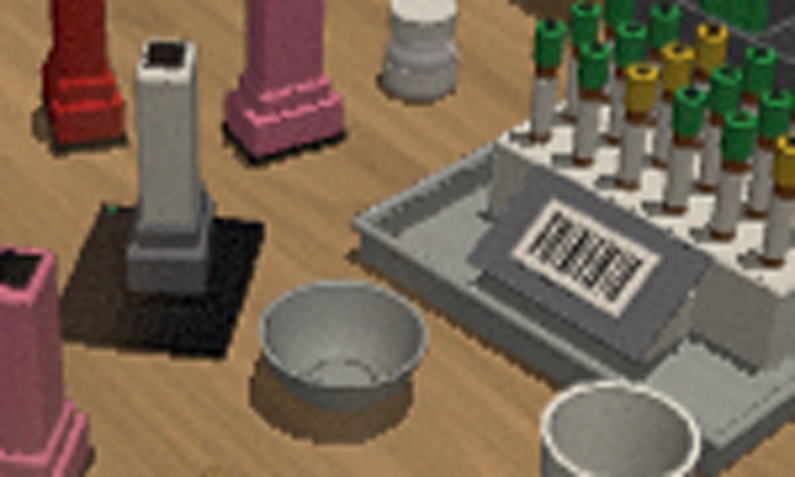

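The crop confirms it: the white and grey reader stands on the black pad, and the tray's label is at the upper right. I'll fit poses from the corners in both views.

```bash
cat > h.py <<'E'
import numpy as np
from scipy.spatial.transform import Rotation as R
from scipy.optimize import least_squares
C={n:dict(np.load(f'pics/{n}0.npz')) for n in('top','side')}
def proj(n,P):
    c=C[n];p=R.from_quat(c['orientation']).inv().apply(np.atleast_2d(P)-c['xyz'])@c['mtx'].T
    return p[:,:2]/p[:,2:]
def onz(n,uv,z):
    c=C[n];d=R.from_quat(c['orientation']).apply(np.linalg.inv(c['mtx'])@[*uv,1]);o=c['xyz']
    return o+d*(z-o[2])/d[2]
c1=lambda p:np.array([255,145])+(np.array(p)+.5)/4.6-.5
c2=lambda p:np.array([215,170])+(np.array(p)+.5)/5.3-.5
def rect(a,b,z=0):return np.array([[sx*a/2,sy*b/2,z] for sx,sy in((1,1),(1,-1),(-1,-1),(-1,1))])
def fit(obs,x0,pose):
    # obs: list (view, px Nx2, local pts Nx3); nearest matching at each evaluation
    def f(x):
        r=[]
        for n,px,L in obs:
            q=proj(n,pose(x,L));d=px[:,None]-q[None]
            r.append(d[np.arange(len(px)),np.argmin((d**2).sum(2),1)].ravel())
        return np.concatenate(r)
    s=least_squares(f,x0,loss='soft_l1');return s.x,f(s.x)
E
cat > f.py <<'E'
from h import *
flat=lambda z0:(lambda x,L:R.from_euler('z',x[2]).apply(L)+[x[0],x[1],z0])
def lab(x,L):
    M=R.from_euler('z',x[2])*R.from_euler('y',-np.radians(35))
    return M.apply(L)+[x[0],x[1],.047]
pt=c1([(138,278),(258,405),(152,505),(32,376)]);ps=c2([(105,207),(265,223),(225,356),(62,343)])
g=np.mean([onz('top',p,.012) for p in pt],0)
d=onz('top',pt[2],.012)-onz('top',pt[3],.012)
x,r=fit([('top',pt,rect(.12,.1)),('side',ps,rect(.12,.1))],[g[0],g[1],np.arctan2(d[1],d[0])],flat(.012));print('pad',x.round(4),np.degrees(x[2]),r.round(1))
rt=c1([(160,315),(212,353),(188,391),(135,350)]);rs=c2([(147,40),(195,42),(192,80),(138,75)])
d=onz('top',rt[1],.154)-onz('top',rt[0],.154);y0=np.arctan2(d[1],d[0])
ht=c1([(212,378),(178,430),(97,372)]) # hood top edge z=.034
for nm,obs in dict(both=[('top',rt,rect(.042,.03,.142)),('side',rs,rect(.042,.03,.142)),('top',ht,rect(.064,.044,.034))],toponly=[('top',rt,rect(.042,.03,.142)),('top',ht,rect(.064,.044,.034))]).items():
    x,r=fit(obs,[g[0],g[1],y0],flat(.012));print('reader',nm,x.round(4),np.degrees(x[2]),r.round(1))
lt=c1([(337,106),(447,96),(450,155),(340,165)]);ls=c2([(555,200),(660,257),(617,318),(513,253)])
g=np.mean([onz('top',p,.047) for p in lt],0)
x,r=fit([('top',lt,rect(.04,.074)),('side',ls,rect(.04,.074))],[g[0],g[1],0],lab);print('label',x.round(4),np.degrees(x[2]),r.round(1))
a,b=[onz('top',c1(p),.028) for p in((207,228),(583,186))];print('tray front',a,b,np.degrees(np.arctan2(*(b-a)[[1,0]])))
for n,uv,z in[('bowl',(330,219),.04),('pot',(260,144),.06),('tape',(182,221),.02),('pen',(395,211),.09),('swab',(367,264),.045),('pinkN',(260,170),.142),('pinkS',(322,274),.142),('red',(232,205),.142),('green',(225,245),.142)]: print(n,onz('top',uv,z).round(3))
E
python3 f.py
```

```text
pad [ 0.4536 -0.0853 -2.3888] -136.86933781405526 [-0.7  0.7 -1.9 -0.1 -1.3 -0.9 -0.2  0.1  0.8  1.6 -0.1  1.2 -0.1  2.2
  2.9  4. ]
reader both [ 0.46   -0.0884 -2.2195] -127.16989450354235 [-0.1  0.9 -1.4 -0.2 -0.  -0.8  1.  -0.2  1.1  1.6 -0.4  1.9 -0.3  1.4
  0.3  0.5 -1.5  0.1 -0.1 -0.4 -0.3  0.1]
reader toponly [ 0.4603 -0.0875 -2.2095] -126.59619560470793 [ 0.3  1.  -1.1  0.   0.2 -0.6  1.4 -0.2 -1.2  0.3  0.1 -0.3  0.   0. ]
label [ 0.6224 -0.2476  0.0994] 5.696082731729015 [-0.7 -0.4 -1.1 -0.3 -0.2  0.2 -0.1  0.1  0.2  1.1 -0.1  0.6  0.1  0.9
  0.4  0.4]
tray front [ 0.56047787 -0.12359969  0.028     ] [ 0.58999569 -0.3752858   0.028     ] -83.31089083681215
bowl [ 0.482 -0.212  0.04 ]
pot [ 0.71  -0.002  0.06 ]
tape [0.477 0.236 0.02 ]
pen [ 0.499 -0.389  0.09 ]
swab [ 0.35  -0.314  0.045]
pinkN [ 0.606 -0.001  0.142]
pinkS [ 0.321 -0.165  0.142]
red [0.506 0.076 0.142]
green [0.396 0.093 0.142]
```

```bash
cat > f2.py <<'E'
from h import *
import cv2
def blob(n,lo,hi,near):
    im=C[n]['image'].astype(int);big=cv2.resize(C[n]['image'],None,fx=8,fy=8,interpolation=cv2.INTER_CUBIC)
    m=((big.max(2)<hi)&(big.min(2)>=lo)).astype(np.uint8)
    k,l,st,ce=cv2.connectedComponentsWithStats(m)
    near=np.array(near)*8+3.5
    i=1+np.argmin(np.linalg.norm(ce[1:]-near,axis=1)+1e4*(st[1:,4]<900))
    c=max(cv2.findContours((l==i).astype(np.uint8),0,2)[0],key=cv2.contourArea)
    h=cv2.convexHull(c);q=cv2.approxPolyN(h,4)[0] if hasattr(cv2,'approxPolyN') else cv2.boxPoints(cv2.minAreaRect(h))
    return (q-3.5)/8
for n,lo,hi,near,z in[('top',0,62,(287,232),.012),('side',0,50,(247,222),.012),('top',150,256,(292,223),.154),('top',150,256,(340,173),.047),('side',140,256,(326,217),.047)]:
    q=blob(n,lo,hi,near);P=np.array([onz(n,p,z) for p in q]);e=np.roll(P,-1,0)-P
    print(n,near,q.round(1).tolist(),'ctr',P.mean(0).round(4),'len',np.linalg.norm(e,axis=1).round(3),'ang',np.degrees(np.arctan2(e[:,1],e[:,0])).round(1))
E
python3 f2.py
```

```text
top (287, 232) [[310.8, 232.9], [287.3, 254.8], [260.9, 226.2], [284.7, 204.4]] ctr [ 0.4537 -0.0815  0.012 ] len [0.098 0.117 0.1   0.118] ang [ 132.5   42.7  -47.2 -138.2]
side (247, 222) [[265.2, 211.7], [256.3, 238.2], [230.8, 234.1], [236.2, 208.6]] ctr [ 0.4527 -0.0994  0.012 ] len [0.13  0.075 0.127 0.092] ang [-137.7  130.1   50.1  -46.4]
top (292, 223) [[300.7, 221.8], [294.3, 229.7], [287.7, 224.4], [295.4, 218.3]] ctr [ 0.4537 -0.0938  0.154 ] len [0.028 0.022 0.027 0.017] ang [ 140.6   51.3  -51.7 -124.1]
top (340, 173) [[351.6, 177.8], [328.2, 179.9], [328.4, 168.1], [351.8, 165.8]] ctr [ 0.6232 -0.2456  0.047 ] len [0.071 0.037 0.072 0.038] ang [ 95.5  -3.1 -84.2 176.2]
side (326, 217) [[339.2, 218.1], [330.8, 229.4], [310.7, 217.7], [318.9, 206.7]] ctr [ 0.6204 -0.2494  0.047 ] len [0.061 0.073 0.063 0.076] ang [-157.5   96.3   24.8  -84.4]
```

```bash
cat > plan.py <<'E'
from h import *
from plant import ctrl
def down(yaw_x):   # tool pointing down with reader x at yaw_x
    return R.from_euler('z',yaw_x,degrees=True)*R.from_euler('x',180,degrees=True)
LAB=np.array([.6224,-.2476,.047]);LR=R.from_euler('z',5.7,degrees=True)*R.from_euler('y',-35,degrees=True)
AIM=R.from_matrix(np.stack([LR.apply([0,1,0]),LR.apply([1,0,0]),LR.apply([0,0,-1])],1))
def leg(p,Rt,N,start=None):
    """equal rows (units of the move call) from start (default: measured) to pose p,Rt"""
    s=ctrl.get_state();A=start or (s['eef_pos'],R.from_quat(s['tcp_rot']))
    w=(A[1].inv()*Rt).as_rotvec()/N
    S=sum(R.from_rotvec(w*k).as_matrix() for k in range(N))
    t=np.linalg.solve(S,A[1].inv().apply(np.array(p)-A[0]))
    print('t',s['time'],'tcp',np.round(s['eef_pos'],4),'N',N,'translation',(t/.03).round(3),'rotation',(w/np.radians(5)).round(3),'mm/row',np.linalg.norm(t)*1e3)
    return (np.array(p),Rt)
E
python3 -c "
from plan import *
print(down(53).as_matrix().round(2), AIM.as_matrix().round(2))
leg([.46,-.088,.20],down(53),28); leg([.46,-.088,.20],down(53),30)"
```

```text
[[ 0.6  0.8  0. ]
 [ 0.8 -0.6 -0. ]
 [-0.   0.  -1. ]] [[-0.1   0.82  0.57]
 [ 1.    0.08  0.06]
 [ 0.    0.57 -0.82]]
t 0.1 tcp [0.2919 0.608  0.23  ] N 28 translation [-0.974 -0.032  0.036] rotation [-0.001  0.001  0.724] mm/row 29.248924535304287
t 0.1 tcp [0.2919 0.608  0.23  ] N 30 translation [-0.909 -0.028  0.034] rotation [-0.001  0.001  0.676] mm/row 27.299580411348458
```

Emit:
{"api": "send_rows", "payload": {"translation": [[-0.91,-0.03,0.03],[-0.91,-0.03,0.03],[-0.91,-0.03,0.03],[-0.91,-0.03,0.03],[-0.91,-0.03,0.03]], "rotation": [[0,0,0.68],[0,0,0.68],[0,0,0.68],[0,0,0.68],[0,0,0.68]], "grip": [85,85,85,85,85]}}

```text
time: 0.72
eef_pos: [0.405, 0.5308, 0.2259]
tcp_rot: [0.365, 0.931, -0.001, -0.0]
contact_force: [-0.3, -0.3, 0.4]
opening: 1.0
```

Emit:
{"api": "send_rows", "payload": {"translation": [[-0.91,-0.03,0.03],[-0.91,-0.03,0.03],[-0.91,-0.03,0.03],[-0.91,-0.03,0.03],[-0.91,-0.03,0.03]], "rotation": [[0,0,0.68],[0,0,0.68],[0,0,0.68],[0,0,0.68],[0,0,0.68]], "grip": [85,85,85,85,85]}}

```text
time: 1.35
eef_pos: [0.4898, 0.4244, 0.2216]
tcp_rot: [0.498, 0.867, -0.001, -0.0]
contact_force: [0.9, -0.4, -0.5]
opening: 0.996
```

Emit:
{"api": "send_rows", "payload": {"translation": [[-0.91,-0.03,0.03],[-0.91,-0.03,0.03],[-0.91,-0.03,0.03],[-0.91,-0.03,0.03],[-0.91,-0.03,0.03]], "rotation": [[0,0,0.68],[0,0,0.68],[0,0,0.68],[0,0,0.68],[0,0,0.68]], "grip": [85,85,85,85,85]}}

```text
time: 1.98
eef_pos: [0.5398, 0.2979, 0.2171]
tcp_rot: [0.621, 0.784, -0.0, -0.0]
contact_force: [0.2, 0.9, 0.1]
opening: 1.0
```

Emit:
{"api": "send_rows", "payload": {"translation": [[-0.91,-0.03,0.03],[-0.91,-0.03,0.03],[-0.91,-0.03,0.03],[-0.91,-0.03,0.03],[-0.91,-0.03,0.03]], "rotation": [[0,0,0.68],[0,0,0.68],[0,0,0.68],[0,0,0.68],[0,0,0.68]], "grip": [85,85,85,85,85]}}

```text
time: 2.6
eef_pos: [0.5505, 0.1623, 0.2127]
tcp_rot: [0.73, 0.683, -0.0, -0.0]
contact_force: [-0.3, -0.6, -0.1]
opening: 0.995
```

```bash
python3 -c "
from plan import *
leg([.46,-.088,.20],down(53),10)"
```

```text
t 2.6 tcp [0.5505 0.1623 0.2127] N 10 translation [-0.899 -0.018  0.042] rotation [-0.001  0.001  0.665] mm/row 27.016208936037888
```

Emit:
{"api": "send_rows", "payload": {"translation": [[-0.9,-0.02,0.04],[-0.9,-0.02,0.04],[-0.9,-0.02,0.04],[-0.9,-0.02,0.04],[-0.9,-0.02,0.04]], "rotation": [[0,0,0.665],[0,0,0.665],[0,0,0.665],[0,0,0.665],[0,0,0.665]], "grip": [85,85,85,85,85]}}

```text
time: 3.22
eef_pos: [0.5232, 0.0306, 0.2067]
tcp_rot: [0.821, 0.571, -0.0, -0.0]
contact_force: [1.1, 0.1, -0.1]
opening: 0.992
```

Emit:
{"api": "send_rows", "payload": {"translation": [[-0.9,-0.02,0.04],[-0.9,-0.02,0.04],[-0.9,-0.02,0.04],[-0.9,-0.02,0.04],[-0.9,-0.02,0.04]], "rotation": [[0,0,0.665],[0,0,0.665],[0,0,0.665],[0,0,0.665],[0,0,0.665]], "grip": [85,85,85,85,85]}}

```text
time: 3.85
eef_pos: [0.4594, -0.0878, 0.2008]
tcp_rot: [0.895, 0.446, -0.0, -0.0]
contact_force: [-0.3, -0.5, 0.1]
opening: 0.996
```

Emit:
{"api": "send_rows", "payload": {"translation": [[0,0,0],[0,0,0]], "rotation": [[0,0,0],[0,0,0]], "grip": [85,85]}}

```text
time: 4.1
eef_pos: [0.4604, -0.0868, 0.2012]
tcp_rot: [0.894, 0.447, 0.0, -0.0]
contact_force: [0.3, 1.3, 0.6]
opening: 0.995
```

```bash
python3 - <<'E'
from plan import *
from plant import eyes
import cv2
leg([.46,-.088,.098],down(53),5)
c=eyes.read_camera('side');cv2.imwrite('pics/s1.png',cv2.resize(c['image'][130:270,150:350],None,fx=4,fy=4,interpolation=cv2.INTER_CUBIC))
E
```

```text
t 4.1 tcp [ 0.4604 -0.0868  0.2012] N 5 translation [-0.008  0.003  0.688] rotation [-0.    -0.001  0.005] mm/row 20.64634654794404
```

View pics/s1.png

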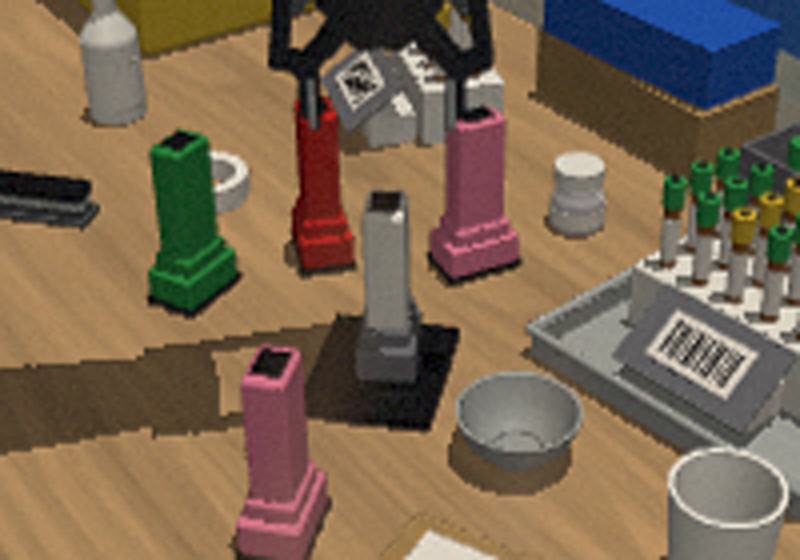

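The picture shows the fingers at (312,110) and (455,110), centred over the reader's top at (385,200). The way down is clear, so I descend and grip.

Emit:
{"api": "send_rows", "payload": {"translation": [[0,0,0.69],[0,0,0.69],[0,0,0.69],[0,0,0.69],[0,0,0.69]], "rotation": [[0,0,0],[0,0,0],[0,0,0],[0,0,0],[0,0,0]], "grip": [85,85,85,85,85]}}

```text
time: 4.78
eef_pos: [0.4608, -0.0864, 0.0972]
tcp_rot: [0.894, 0.448, 0.0, 0.0]
contact_force: [-0.4, -0.2, -1.1]
opening: 0.995
```

Emit:
{"api": "send_rows", "payload": {"translation": [[0,0,0],[0,0,0],[0,0,0],[0,0,0],[0,0,0]], "rotation": [[0,0,0],[0,0,0],[0,0,0],[0,0,0],[0,0,0]], "grip": [60,45,36,32,26], "squeeze": 50}}

```text
time: 5.4
eef_pos: [0.4608, -0.0874, 0.0988]
tcp_rot: [0.895, 0.447, 0.0, 0.001]
contact_force: [-0.0, 0.7, 4.3]
opening: 0.347
```

Emit:
{"api": "send_rows", "payload": {"translation": [[0,0,0],[0,0,0],[0,0,0],[0,0,0]], "rotation": [[0,0,0],[0,0,0],[0,0,0],[0,0,0]], "grip": [20,20,20,20]}}

```text
time: 5.9
eef_pos: [0.4608, -0.0875, 0.0988]
tcp_rot: [0.895, 0.447, 0.0, 0.0]
contact_force: [-0.1, -0.1, 5.5]
opening: 0.346
```

Emit:
{"api": "send_rows", "payload": {"translation": [[0,0,-0.4],[0,0,-0.7],[0,0,-0.7],[0,0,-0.7],[0,0,-0.4]], "rotation": [[0,0,0],[0,0,0],[0,0,0],[0,0,0],[0,0,0]], "grip": [20,20,20,20,20]}}

```text
time: 6.52
eef_pos: [0.4603, -0.0872, 0.1858]
tcp_rot: [0.895, 0.447, 0.0, 0.0]
contact_force: [0.8, 0.7, -0.8]
opening: 0.347
```

Emit:
{"api": "send_rows", "payload": {"translation": [[0,0,0],[0,0,0]], "rotation": [[0,0,0],[0,0,0]], "grip": [20,20]}}

```text
time: 6.78
eef_pos: [0.4596, -0.0869, 0.1838]
tcp_rot: [0.895, 0.447, -0.001, -0.001]
contact_force: [-0.1, 1.1, -1.8]
opening: 0.349
```

```bash
python3 - <<'E'
from plan import *
from plant import eyes
import cv2
s=ctrl.get_state();print(s['opening'],s['contact_force'].round(1),s['qpos'].round(2))
n=LR.apply([0,0,1])
print('aim tcp',LAB+.176*n, 'standoff',LAB+.206*n)
leg(LAB+.176*n,AIM,14)
ims=[]
for v,(x,y) in(('side',(170,120)),('top',(215,150))):
    c=eyes.read_camera(v);np.savez(f'pics/{v}_lift.npz',**c);ims.append(cv2.resize(c['image'][y:y+140,x:x+130],None,fx=3,fy=3,interpolation=cv2.INTER_CUBIC))
cv2.imwrite('pics/lift.png',np.hstack(ims))
E
```

```text
0.3489354919687493 [-0.1  1.1 -1.8] [-0.4  -0.14  2.12 -0.    1.16  0.24]
aim tcp [ 0.52194968 -0.25762627  0.19117076] standoff [ 0.50482747 -0.2593353   0.21574532]
t 6.775 tcp [ 0.4596 -0.0869  0.1838] N 14 translation [-0.351  0.27   0.045] rotation [-0.478  0.186 -0.589] mm/row 13.339519770931133
```

View pics/lift.png

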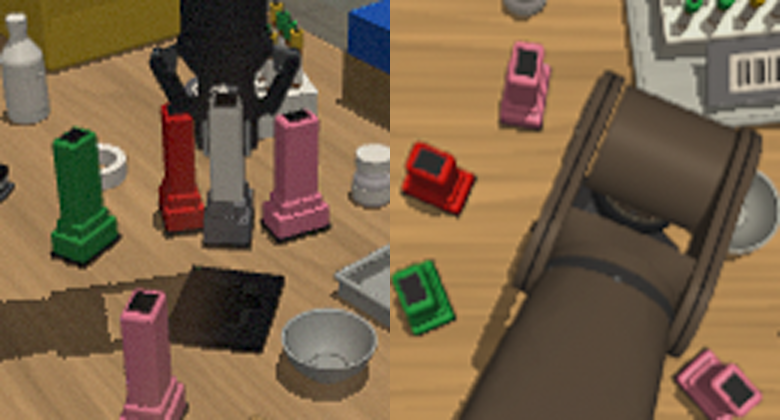

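The reader is lifted and upright, with its hood at about (228,220) in the left half and the pad empty below it. Next I move to the aim pose.

Emit:
{"api": "send_rows", "payload": {"translation": [[-0.35,0.27,0.045],[-0.35,0.27,0.045],[-0.35,0.27,0.045],[-0.35,0.27,0.045],[-0.35,0.27,0.045]], "rotation": [[-0.478,0.186,-0.589],[-0.478,0.186,-0.589],[-0.478,0.186,-0.589],[-0.478,0.186,-0.589],[-0.478,0.186,-0.589]], "grip": [20,20,20,20,20]}}

```text
time: 7.5
eef_pos: [0.4678, -0.153, 0.1792]
tcp_rot: [0.824, 0.556, 0.082, 0.074]
contact_force: [0.4, -0.4, -2.4]
opening: 0.345
```

Emit:
{"api": "send_rows", "payload": {"translation": [[-0.35,0.27,0.045],[-0.35,0.27,0.045],[-0.35,0.27,0.045],[-0.35,0.27,0.045],[-0.35,0.27,0.045]], "rotation": [[-0.478,0.186,-0.589],[-0.478,0.186,-0.589],[-0.478,0.186,-0.589],[-0.478,0.186,-0.589],[-0.478,0.186,-0.589]], "grip": [20,20,20,20,20]}}

```text
time: 8.12
eef_pos: [0.4927, -0.2145, 0.1819]
tcp_rot: [0.73, 0.647, 0.163, 0.147]
contact_force: [1.2, 0.5, -2.5]
opening: 0.345
```

```bash
python3 - <<'E'
from plan import *
print(ctrl.get_state()['qpos'].round(2),ctrl.get_state()['contact_force'].round(1))
leg(LAB+.176*LR.apply([0,0,1]),AIM,4)
E
```

```text
[-0.74 -0.17  2.2   0.4   0.82 -0.85] [ 1.2  0.5 -2.5]
t 8.125 tcp [ 0.4927 -0.2145  0.1819] N 4 translation [-0.35   0.267  0.046] rotation [-0.475  0.182 -0.586] mm/row 13.266217130251096
```

Emit:
{"api": "send_rows", "payload": {"translation": [[-0.35,0.267,0.045],[-0.35,0.267,0.045],[-0.35,0.267,0.045],[-0.35,0.267,0.045],[0,0,0]], "rotation": [[-0.475,0.182,-0.586],[-0.475,0.182,-0.586],[-0.475,0.182,-0.586],[-0.475,0.182,-0.586],[0,0,0]], "grip": [20,20,20,20,20]}}

```text
time: 8.75
eef_pos: [0.5217, -0.2582, 0.1913]
tcp_rot: [0.641, 0.706, 0.222, 0.201]
contact_force: [0.2, 0.6, -1.5]
opening: 0.348
```

Emit:
{"api": "send_rows", "payload": {"translation": [[0,0,0],[0,0,0],[0,0,0],[0,0,0],[0,0,0]], "rotation": [[0,0,0],[0,0,0],[0,0,0],[0,0,0],[0,0,0]], "grip": [20,20,20,20,20]}}

```text
time: 9.38
eef_pos: [0.5224, -0.2576, 0.1926]
tcp_rot: [0.64, 0.707, 0.223, 0.203]
contact_force: [-0.1, 0.1, -1.8]
opening: 0.348
```

```bash
python3 - <<'E'
from plan import *
from plant import eyes
import cv2
s=ctrl.get_state();T=R.from_quat(s['tcp_rot']);print(s['qpos'].round(2),abs(s['dq']).max(),s['opening'])
f=s['eef_pos']+T.apply([0,0,.176]);print('focus in label mm',(LR.inv().apply(f-LAB)*1e3).round(1),'ang err deg',np.degrees((AIM.inv()*T).as_rotvec()).round(2))
o=s['eef_pos']+T.apply([0,0,.086])
V=R.from_matrix(T.as_matrix()@np.diag([1,-1,-1]))   # reader frame: x, -y, -z
c=eyes.read_camera('side');np.savez('pics/side_aim.npz',**c)
im=c['image'].copy();im=cv2.resize(im[150:270,210:370],None,fx=5,fy=5,interpolation=cv2.INTER_CUBIC)
for L in(rect(.064,.044,0),rect(.064,.044,.034),rect(.042,.03,.142)):
    q=((proj('side',o+V.apply(L))-[210,150]+.5)*5-.5).round().astype(int);cv2.polylines(im,[q],True,(0,0,255),1)
q=((proj('side',[LAB,LAB+LR.apply([0,0,.09])])-[210,150]+.5)*5-.5).round().astype(int);cv2.line(im,q[0].tolist(),q[1].tolist(),(255,0,0),1)
cv2.imwrite('pics/aim.png',im)
E
```

```text
[-0.84 -0.09  2.15  0.68  0.82 -1.35] 0.0024510153884197356 0.34815478493802304
focus in label mm [ 1.2 -0.4  0.9] ang err deg [-0.04 -0.11  0.04]
```

View pics/aim.png

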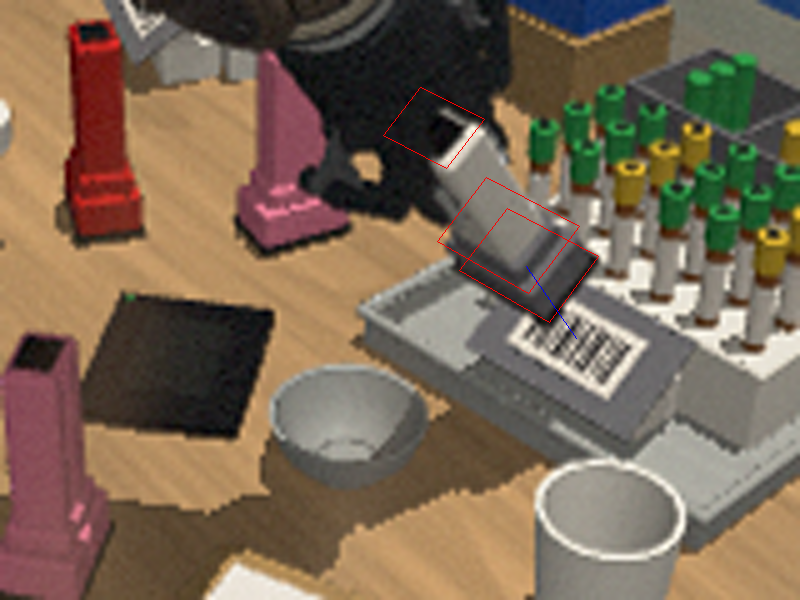

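The overlay disagrees with the image. The grip's top is near (460,135), but I predicted (433,127). I'll enlarge a clean crop to check for tilt in the grip.

```bash
python3 - <<'E'
import numpy as np,cv2
c=np.load('pics/side_aim.npz')['image'];im=cv2.resize(c[165:220,285:345],None,fx=10,fy=10,interpolation=cv2.INTER_CUBIC)
im=cv2.convertScaleAbs(im,alpha=1.4,beta=10)
cv2.imwrite('pics/aim2.png',im)
E
```

```text
(no output)
```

View pics/aim2.png

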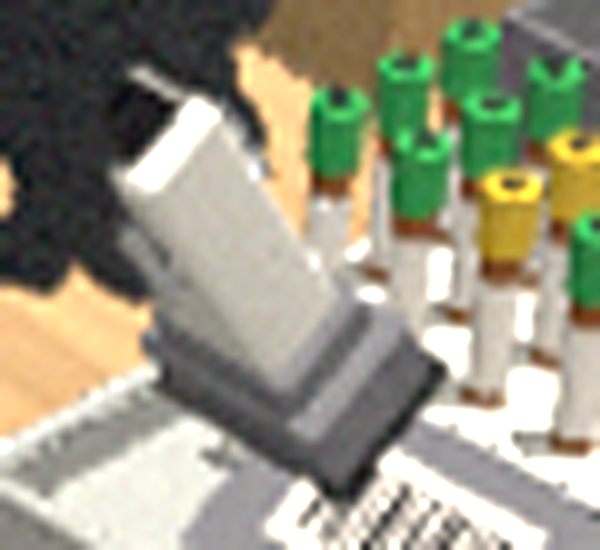

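The clean crop settles it. The hood corners (443,370), (345,497) and (310,437) and the grip top's front corner (135,190) lie within about 1 px of the prediction, so the reader isn't tilted. The far part of the top is simply hidden. I hold still for a good second more.

Emit:
{"api": "send_rows", "payload": {"translation": [[0,0,0],[0,0,0],[0,0,0],[0,0,0],[0,0,0]], "rotation": [[0,0,0],[0,0,0],[0,0,0],[0,0,0],[0,0,0]], "grip": [20,20,20,20,20]}}

```text
time: 10.05
eef_pos: [0.5223, -0.2578, 0.1925]
tcp_rot: [0.641, 0.706, 0.223, 0.203]
contact_force: [-0.2, 0.7, -1.5]
opening: 0.35
```

Emit:
{"api": "send_rows", "payload": {"translation": [[0,0,0],[0,0,0],[0,0,0],[0,0,0],[0,0,0]], "rotation": [[0,0,0],[0,0,0],[0,0,0],[0,0,0],[0,0,0]], "grip": [20,20,20,20,20]}}

```text
time: 10.68
eef_pos: [0.5223, -0.2577, 0.1925]
tcp_rot: [0.64, 0.707, 0.223, 0.203]
contact_force: [0.2, -0.2, -2.0]
opening: 0.346
```

```bash
python3 - <<'E'
from plan import *
# back above the pad's middle, reader shifted from where it stood (tcp .4608,-.0872) by pad centre - reader start
leg([.455,-.084,.190],down(53),15)
E
```

```text
t 10.675 tcp [ 0.5223 -0.2577  0.1925] N 15 translation [ 0.344 -0.242 -0.062] rotation [ 0.445 -0.173  0.55 ] mm/row 12.769008926793973
```

Emit:
{"api": "send_rows", "payload": {"translation": [[0.344,-0.242,-0.062],[0.344,-0.242,-0.062],[0.344,-0.242,-0.062],[0.344,-0.242,-0.062],[0.344,-0.242,-0.062]], "rotation": [[0.445,-0.173,0.55],[0.445,-0.173,0.55],[0.445,-0.173,0.55],[0.445,-0.173,0.55],[0.445,-0.173,0.55]], "grip": [20,20,20,20,20]}}

```text
time: 11.3
eef_pos: [0.4862, -0.2056, 0.1833]
tcp_rot: [0.746, 0.634, 0.151, 0.137]
contact_force: [-0.5, 0.3, -1.5]
opening: 0.35
```

Emit:
{"api": "send_rows", "payload": {"translation": [[0.344,-0.242,-0.062],[0.344,-0.242,-0.062],[0.344,-0.242,-0.062],[0.344,-0.242,-0.062],[0.344,-0.242,-0.062]], "rotation": [[0.445,-0.173,0.55],[0.445,-0.173,0.55],[0.445,-0.173,0.55],[0.445,-0.173,0.55],[0.445,-0.173,0.55]], "grip": [20,20,20,20,20]}}

```text
time: 11.92
eef_pos: [0.463, -0.1463, 0.1835]
tcp_rot: [0.831, 0.547, 0.077, 0.069]
contact_force: [-0.3, 0.5, -1.1]
opening: 0.345
```

Emit:
{"api": "send_rows", "payload": {"translation": [[0.344,-0.242,-0.062],[0.344,-0.242,-0.062],[0.344,-0.242,-0.062],[0.344,-0.242,-0.062],[0.344,-0.242,-0.062]], "rotation": [[0.445,-0.173,0.55],[0.445,-0.173,0.55],[0.445,-0.173,0.55],[0.445,-0.173,0.55],[0.445,-0.173,0.55]], "grip": [20,20,20,20,20]}}

```text
time: 12.55
eef_pos: [0.4554, -0.0835, 0.1902]
tcp_rot: [0.895, 0.445, 0.0, -0.0]
contact_force: [0.2, 0.3, -1.9]
opening: 0.349
```

Emit:
{"api": "send_rows", "payload": {"translation": [[0,0,0],[0,0,0]], "rotation": [[0,0,0],[0,0,0]], "grip": [20,20]}}

```text
time: 12.8
eef_pos: [0.4552, -0.0843, 0.1899]
tcp_rot: [0.895, 0.446, 0.0, 0.0]
contact_force: [-0.4, 0.3, -2.3]
opening: 0.346
```

```bash
python3 - <<'E'
from plan import *
leg([.455,-.084,.107],down(53),5)
E
```

```text
t 12.8 tcp [ 0.4552 -0.0843  0.1899] N 5 translation [ 0.001 -0.003  0.553] rotation [ 0.003 -0.001  0.001] mm/row 16.58080698491419
```

Emit:
{"api": "send_rows", "payload": {"translation": [[0,0,0.65],[0,0,0.65],[0,0,0.65],[0,0,0.5],[0,0,0.3]], "rotation": [[0,0,0],[0,0,0],[0,0,0],[0,0,0],[0,0,0]], "grip": [20,20,20,20,20]}}

```text
time: 13.42
eef_pos: [0.4549, -0.0843, 0.1067]
tcp_rot: [0.895, 0.446, -0.0, -0.0]
contact_force: [-0.0, -0.4, -1.8]
opening: 0.347
```

Emit:
{"api": "send_rows", "payload": {"translation": [[0,0,0.07],[0,0,0.07],[0,0,0.05],[0,0,0],[0,0,0]], "rotation": [[0,0,0],[0,0,0],[0,0,0],[0,0,0],[0,0,0]], "grip": [20,20,20,20,20]}}

```text
time: 14.05
eef_pos: [0.4553, -0.0842, 0.102]
tcp_rot: [0.895, 0.446, 0.0, 0.0]
contact_force: [0.2, 0.4, -2.5]
opening: 0.345
```

Not touching yet (the force still shows the reader's weight), so I go on in small steps.

Emit:
{"api": "send_rows", "payload": {"translation": [[0,0,0.05],[0,0,0.05],[0,0,0],[0,0,0]], "rotation": [[0,0,0],[0,0,0],[0,0,0],[0,0,0]], "grip": [20,20,20,20]}}

```text
time: 14.55
eef_pos: [0.4553, -0.0842, 0.0988]
tcp_rot: [0.895, 0.446, 0.0, 0.0]
contact_force: [0.5, 0.3, -1.3]
opening: 0.344
```

Emit:
{"api": "send_rows", "payload": {"translation": [[0,0,0.03],[0,0,0],[0,0,0]], "rotation": [[0,0,0],[0,0,0],[0,0,0]], "grip": [20,20,20]}}

```text
time: 14.92
eef_pos: [0.4554, -0.0842, 0.0988]
tcp_rot: [0.895, 0.446, 0.0, 0.0]
contact_force: [-2.9, 0.9, 5.7]
opening: 0.35
```

The reader is on the pad: the force is now upward, and the height equals the one at grasping. I open slowly, back away upward, then check.

Emit:
{"api": "send_rows", "payload": {"translation": [[0,0,0],[0,0,0],[0,0,0],[0,0,0],[0,0,0]], "rotation": [[0,0,0],[0,0,0],[0,0,0],[0,0,0],[0,0,0]], "grip": [31,34,40,55,70], "squeeze": 20}}

```text
time: 15.55
eef_pos: [0.4552, -0.0842, 0.0978]
tcp_rot: [0.895, 0.446, 0.0, 0.0]
contact_force: [-0.8, 0.0, -0.1]
opening: 0.817
```

Emit:
{"api": "send_rows", "payload": {"translation": [[0,0,0],[0,0,0],[0,0,0],[0,0,0]], "rotation": [[0,0,0],[0,0,0],[0,0,0],[0,0,0]], "grip": [85,85,85,85]}}

```text
time: 16.05
eef_pos: [0.4552, -0.0842, 0.0979]
tcp_rot: [0.895, 0.446, 0.0, 0.0]
contact_force: [-0.4, -0.2, 0.2]
opening: 0.994
```

Emit:
{"api": "send_rows", "payload": {"translation": [[0,0,-0.5],[0,0,-0.9],[0,0,-0.9],[0,0,-0.9],[0,0,-0.9]], "rotation": [[0,0,0],[0,0,0],[0,0,0],[0,0,0],[0,0,0]], "grip": [85,85,85,85,85]}}

```text
time: 16.68
eef_pos: [0.4553, -0.0842, 0.223]
tcp_rot: [0.895, 0.446, 0.001, 0.001]
contact_force: [0.9, -0.2, 0.9]
opening: 0.996
```

Emit:
{"api": "send_rows", "payload": {"translation": [[0.9,0,-0.6],[0.9,0,-0.6],[0.9,0,-0.6],[0.9,0,-0.6],[0.9,0,-0.6]], "rotation": [[0,0,0],[0,0,0],[0,0,0],[0,0,0],[0,0,0]], "grip": [85,85,85,85,85]}}

```text
time: 17.3
eef_pos: [0.5368, 0.0245, 0.3128]
tcp_rot: [0.895, 0.446, 0.001, 0.001]
contact_force: [-0.2, -0.5, 0.2]
opening: 0.995
```

Emit:
{"api": "send_rows", "payload": {"translation": [[0.9,0,0],[0.9,0,0],[0.5,0,0],[0,0,0],[0,0,0]], "rotation": [[0,0,0],[0,0,0],[0,0,0],[0,0,0],[0,0,0]], "grip": [85,85,85,85,85]}}

```text
time: 17.92
eef_pos: [0.5775, 0.0782, 0.311]
tcp_rot: [0.895, 0.446, -0.0, 0.0]
contact_force: [0.7, 0.0, 0.9]
opening: 1.001
```

```bash
python3 - <<'E'
from plan import *
from plant import eyes
import cv2
s=ctrl.get_state();print(s['time'],s['eef_pos'],s['contact_force'].round(1),abs(s['dq']).max())
ims=[]
for v,(x,y) in(('side',(195,150)),('top',(245,150))):
    c=eyes.read_camera(v);im=c['image'][y:y+120,x:x+130];im=cv2.resize(im,None,fx=3,fy=3,interpolation=cv2.INTER_CUBIC)
    Q=R.from_euler('z',53,degrees=True)
    for L,z in((rect(.064,.044),.012),(rect(.042,.03),.154)):
        q=((proj(v,Q.apply(L)+[.4545,-.0845,z])-[x,y]+.5)*3-.5).round().astype(int);cv2.polylines(im,[q],True,(0,0,255),1)
    ims.append(im)
cv2.imwrite('pics/end.png',np.hstack(ims))
E
```

```text
17.925 [0.57754256 0.0782418  0.31100478] [0.7 0.  0.9] 0.007872927931296046
```

View pics/end.png

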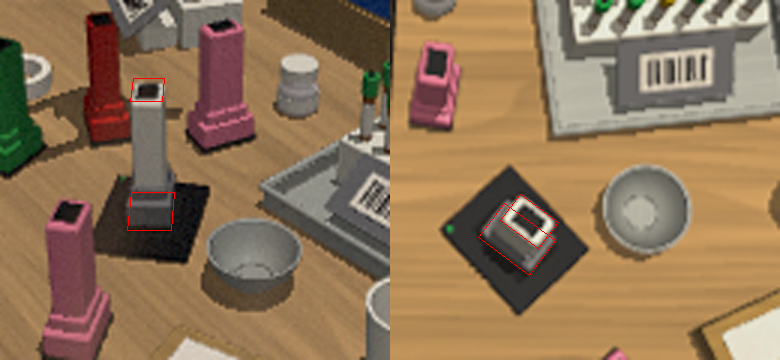

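The reader stands upright in the middle of the pad: its hood is at about (150,210) in the left half and (517,238) in the right, on the predicted outlines. The racks and bowl haven't moved, and the arm is clear. I hand the job in.

```bash
python3 -c "
from plant import ticket
print(ticket.sign_off())"
```

```text
the job is handed in; nothing more can be done
None
```

I took the white and grey reader from its pad, aimed it at the tray rack's label, and held it still there for about 2 s. I then stood it back in the middle of its pad and let go. The job was handed in at about 18 s of the 45 s; the hand-in gives no verdict.

- **Aim:** from the measured arm pose, the focus was about 1 mm up the slope, 0.4 mm along and 1 mm in distance from the label's middle. The angle error was about 0.1°. These figures rely on my label fit, which is good to about 2–3 mm.
- **One disagreement:** the first overlay of the held reader looked wrong at the grip's top. In an enlarged crop its corners matched the prediction to about 1 px, with no tilt.
- **Placing:** the reader touched down at the same height as when I gripped it, with about 6 N of contact, and I released it slowly. The last picture shows it upright on the pad, within a few mm of the middle and matching the predicted outline.
- **Surroundings:** in that picture the visible part of the tray rack, the bowl and the other things in the crop look unmoved. The arm is clear, with no force on the tool. I did not recheck the bystanders outside that crop, but the arm never came near them.
- **Less certain:** the pad's outline in the side view was off by up to 4 px at one corner, so I used the top view for the pad's position.

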